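# Unclip the sample case and lay its lid in the tray

### The arm

A 6-joint arm with a two-finger parallel gripper is mounted at the origin on the work surface. World frame = base frame: x ahead of the robot, y to its left, z up, the work surface at z = 0. Lengths are in mm, angles in rad, forces in N, time in s.
With the tool pointing down it reaches from about 350 to 975 mm from the base axis. Payload 7.1 kg.
Tool frame: the origin (TCP) lies at the very end of the fingers, on their centre line; the grasp point (between the pads) lies 19 mm behind it; y points along the fingers, x is the direction in which the jaws open and shut, and the axes are right-handed (so a half turn about y gives the same grasp; the last joint's range is limited). The gripper opens to 88 mm and grips with 3 to 60 N. Pads are 20 mm wide; open, the fingers measure 115 mm over their backs; the gripper's body (75 mm by 178 mm) begins 61 mm behind the grasp point.
Start: joints at [-1.167, 0.423, 1.63, -0, 1.089, -0.019], TCP at [256.462, -569.94, 222.675] pointing down, gripper open.
Joint ranges: [-3, 3], [-0.9, 2.11], [0.09, 2.58], [-1.31, 4.45], [0.11, 2.69], [-2.54, 2.54]. Speed limits (rad/s): [2.39, 2.39, 3.01, 3.14, 3.14, 3.14].

### API

Orientations are given as a rotation vector (axis times angle).
In Python, from workcell import ctrl gives the robot as it stands. The module is installed in compiled form; this text tells all that it offers.
- The arm moves only by the tool jog_arm, never from a script. Its argument "steps" is a list of rows, each an object with "turn": the turn, a rotation vector about the world's x, y, z scaled (see below), a list of three; "dp": the shift along the world's x, y, z scaled (see below), a list of three; "claw": the opening, from 0 (shut) to 1 (fully open). In form: [{"turn": [wx, wy, wz], "dp": [x, y, z], "claw": claw}, ...]. A call has 1 to 12 rows; each row is the pose to reach, as a shift and turn from the pose measured when the call began, turning the shorter way round; what a row does not reach only later rows make up. The controller multiplies each number of a shift by 80 mm and each number of a turn by pi rad. A row lasts 1/12 s, in which the tool goes at most 41.7 mm and 7.16 degrees, less where a joint would pass 70% of its speed; a pose out of reach is approached as far as the arm can. A call with a number of a shift or a turn outside -1 to 1 is refused whole. A call with a gripper value outside its range is refused whole. The fingers move at their own pace and stop on an object; the grip force is fixed at half the most. Time passes only in rows, so rows that repeat a pose let the fingers close. It gives the time, the measured TCP pose, the force and the opening at its end, in the units of the state.
- ctrl.get_obs(): the state, without advancing time (a new reading comes with each control period).
- ctrl.get_image(name): name is "scene" or "top"; returns a dict with "img" (384x512x3 uint8, red, green, blue), "range_z" (384x512 float32, mm along the optical axis (not along the pixel's ray), 0 where there is no reading), "fovy" (degrees; the focal length in pixels is half the picture's height over the tangent of half this angle, whatever the lens; pixels are square), "cx", "cy" (the principal point, pixels), "camera_from_world" (4x4, takes a point from world to camera coordinates). Camera axes: x right, y down, z forward; pixel columns grow to the right and rows downward; lengths in mm; the calibration is good to about 2 mm. A picture is of the moment at which its call begins.
- ctrl.close_job(): hands the job in, once; it reports no verdict.
The state is a dict: "t": time; "qpos": joint angles; "qvel": joint speeds; "joint_torque": joint torques, N m; "ee_pos": TCP position; "orientation": TCP orientation; "ft_force": force on the tool from outside, world axes, zero at the start; "moment": the same for the moment, N m; "width": finger opening in mm.
Only numpy, scipy, OpenCV 4.12 (cv2) and the standard library are available. Lean on these libraries where they do the work, as an engineer would, in place of code of your own. Each camera call takes 0.05 s, during which the arm holds its last target.

### The job

Open the sample case for the next run: flip both sprung clips off the lid until they drop right open, and only then lift the lid off and lay it gently, handle up and flat on the floor of the empty steel tray, turned to lie along the tray's length so that it fits. Leave the case standing where it is with its clips open, and do not shift anything else on the bench.

Things in the scene. Friction and masses are not known exactly. Their poses are not given: they have to be found in the camera images.
- case: Grey plastic sample case, an open box 116 (x) x 148 (y) x 90 mm high with 4 mm walls, standing loose on the bench, 3 to 4 kg with its vials (never to be moved). Origin: centre of its underside; z up; its long axis is y, and the two clips sit at the middle of its short ends, at +y and -y.
- lid: White plastic lid, 0.18 to 0.35 kg: plate 120 (x) x 168 (y) x 6 mm over a 102 x 134 x 8 mm plug that sits in the case's mouth with 3 mm play all round: lift straight up to free it. Origin: centre of the plug's underside; plate's top 14 mm above it. Seated, the origin is 82 mm above the bench and its axes match the case's. On the tray's floor it rests on the plug.
- lid_handle (a point): Centre of the lid's handle bar, over the middle of the lid, 47 mm above the lid's origin (33 mm above the plate's top). The bar is 86 mm long along the lid's x, 14 mm wide (y) and 14 mm high, held up by a post 10 mm (x) x 14 mm (y) near each end; free space under the bar between the posts is 26 mm high.
- clip_a (a joint): Angle of the steel clip at the case's +y end: 0 = shut (upright, hooked over the lid), 1.9 rad = fully open, at its stop. It hinges outwards about a line along the case's x, 60 mm above the bench, 80 mm from the case's centre. A spring pulls it shut again up to about 0.45 rad; beyond that its weight carries it fully open by itself. About 1 N outwards on the tab moves it.
- clip_b (a joint): The same for the clip at the case's -y end. Either clip, fully open, reaches about 145 mm out from the case's centre and points outwards and a little down, its end 20 to 40 mm above the bench.
- clip_a_tab (a point): On the inner face of clip a's upright tab: push here outwards, away from the case's centre. Shut, it is 87 mm from the case's centre along +y, 116 mm above the bench. The clip is 44 mm wide (case x); the tab is 8 mm thick, 104 to 130 mm above the bench. Its hook reaches 11 mm inwards from this face, 97 to 103 mm above the bench: push above that.
- clip_b_tab (a point): The same for clip b, on the case's -y end.
- tray: Empty shallow steel tray, fixed to the bench: outside 202 (x) x 156 (y) x 20 mm high, walls and floor 3 mm thick, so 196 x 150 mm inside. Origin: centre of its underside; its long axis is x. The lid fits only with its y along the tray's x, either way round.
- reagent: Bystander: brown reagent bottle, 56 mm across, 130 mm high. Leave it alone. Origin: centre of its underside.
- jar: Bystander: white jar, 44 mm across, 60 mm high. Leave it alone. Origin: centre of its underside.
- beaker: Bystander: small glass beaker, 44 mm across, 65 mm high. Leave it alone. Origin: centre of its underside.
- timer: Bystander: white bench timer, 50 x 65 x 22 mm. Leave it alone. Origin: centre of its underside.
- tip_box: Bystander: box of pipette tips with clear cover, 80 x 115 x 65 mm. Leave it alone. Origin: centre of its underside.
- carton: Bystander: closed carton, 75 x 120 x 65 mm. Leave it alone. Origin: centre of its underside.
- small_bottle: Bystander: small white bottle, 36 mm across, 80 mm high. Leave it alone. Origin: centre of its underside.
Mind the look-alikes: they are no part of the job. Leave any pink look-alike of the lid alone.

How it is judged:
By the outcome, as a careful person would: the job done as asked, in the order asked, and still so for the second after the job is handed in, with the robot touching nothing.
It also fails if it takes over 54 s, if anything falls off the work surface, if the arm or the gripper's body presses on something with over 40 N, if the wrist force passes 120 N, or if a joint passes its speed limit or range.

## Working session

There is one attempt and no reset: what is moved stays moved. The work goes in short steps, Python scripts to look and compute and a tool call to move; the robot and the scene stay as the last step left them, time stands still between calls to the robot, and variables do not carry over. Pictures are saved under pics/ and viewed, and the job is handed in when it is done.

Besides the shell and the picture viewer there is one more tool, called after "Request:" as a command line: name --argument value ..., lists and objects as JSON in quotes. jog_arm: Moves the arm, as the interface text tells. Its arguments: {"type":"object","properties":{"steps":{"type":"array","items":{"type":"object","properties":{"turn":{"type":"array","items":{"type":"number"}},"dp":{"type":"array","items":{"type":"number"}},"claw":{"type":"number"}}}}},"required":["steps"]}

```bash
mkdir -p pics; cat > h.py <<'E'
import numpy as np, cv2
from workcell import ctrl
def grab(n,tag):
    d=ctrl.get_image(n); cv2.imwrite(f'pics/{tag}.png',cv2.cvtColor(d['img'],cv2.COLOR_RGB2BGR)); np.savez(f'{tag}.npz',**d); return d
def f(d): return 192/np.tan(np.radians(float(d['fovy']))/2)
def cloud(d):
    z=d['range_z']; F=f(d); v,u=np.mgrid[:384,:512]
    p=np.stack([(u-d['cx'])/F*z,(v-d['cy'])/F*z,z],-1)
    T=np.linalg.inv(d['camera_from_world']); return p@T[:3,:3].T+T[:3,3]
E
python3 - <<'E'
from h import *
for n in('scene','top'):
    d=grab(n,n+'0'); print(n,d['fovy'],d['cx'],d['cy'],np.linalg.inv(d['camera_from_world']).round(2).tolist())
o=ctrl.get_obs(); print({k:np.round(v,3) for k,v in o.items()})
E
```

```text
scene 44.27636711295351 261.03065664469426 189.5209815904819 [[0.23, 0.8, -0.55, 1342.77], [0.97, -0.18, 0.14, -208.69], [0.01, -0.57, -0.82, 1279.59], [0.0, 0.0, 0.0, 1.0]]
top 46.05592454294578 260.2753340430218 197.48237042745458 [[0.03, -0.99, 0.15, 322.78], [-1.0, -0.03, -0.01, 6.3], [0.02, -0.15, -0.99, 1602.82], [0.0, 0.0, 0.0, 1.0]]
{'t': np.float64(0.1), 'qpos': array([-1.167,  0.424,  1.631, -0.   ,  1.089, -0.019]), 'qvel': array([ 0.001, -0.003, -0.004, -0.001, -0.001, -0.   ]), 'joint_torque': array([-1.0000e-03, -5.4562e+01, -2.7433e+01,  6.4000e-02,  1.9000e-02,
       -0.0000e+00]), 'ee_pos': array([ 256.281, -569.502,  221.996]), 'orientation': array([-1.379,  0.893, -0.891]), 'ft_force': array([-0.488, -0.185, -0.31 ]), 'moment': array([ 0.   , -0.025,  0.01 ]), 'width': np.float64(87.86)}
```

```bash
ls pics
```

```text
scene0.png
top0.png
```

View pics/scene0.png

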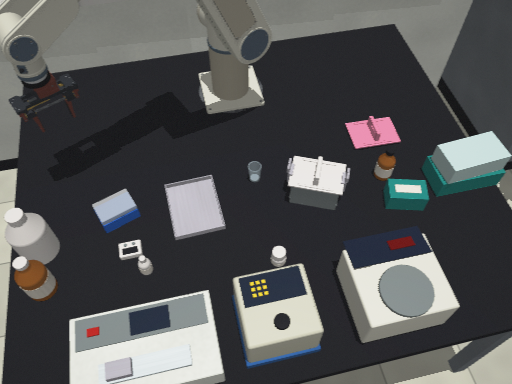

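View pics/top0.png

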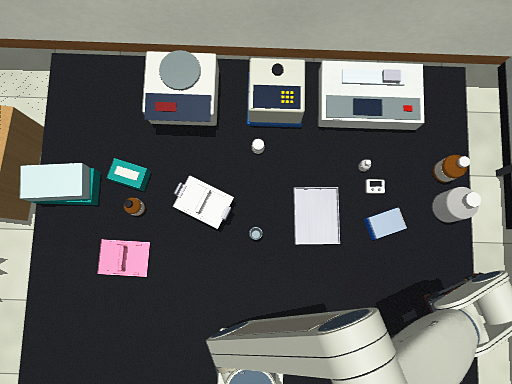

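The white lid is at about (203,202) in the top view, with its clips at about (180,188) and (228,215). The tray is at (317,215), the beaker at (256,233), and the pink look-alike at (124,258). Next I'll measure them.

```bash
cat > m.py <<'E'
from h import *
import sys
def rect(P,l):
    r=cv2.minAreaRect(P[:,:2].astype(np.float32)); print(l,len(P),np.round(r[0],1),np.round(r[1],1),round(r[2],2),'z',np.percentile(P[:,2],[2,50,98]).round(1))
    return r
for n in('top0','scene0'):
    d=dict(np.load(n+'.npz')); C=cloud(d); im=d['img'].astype(int)
    Z=C[...,2]; X=C[...,0];Y=C[...,1]
    if n=='top0':
        for (u,v) in [(203,202),(180,188),(228,215),(317,215),(256,233),(256,146),(135,207),(129,172)]: print((u,v),C[v,u].round(0))
    c=C[202,203] if n=='top0' else c
    near=(np.hypot(X-c[0],Y-c[1])<140)
    white=im.min(-1)>120
    def big(m):
        k,lab,st,_=cv2.connectedComponentsWithStats(m.astype(np.uint8)); i=1+np.argmax(st[1:,4]); return lab==i
    m=near&(Z>85)&(Z<106); rect(C[big(m)],n+' plate(+hooks)')
    m=near&(Z>118)&(Z<142); k,lab,st,ce=cv2.connectedComponentsWithStats(m.astype(np.uint8))
    for i in range(1,k):
        if st[i,4]>=8: rect(C[lab==i],n+' high %s'%ce[i].round(0))
    m=near&(Z>104)&(Z<142); k,lab,st,ce=cv2.connectedComponentsWithStats(m.astype(np.uint8))
    for i in range(1,k):
        if st[i,4]>=4: rect(C[lab==i],n+' >104 %s'%ce[i].round(0))
    t=C[215,317] if n=='top0' else t
    m=(abs(X-t[0])<150)&(abs(Y-t[1])<115)&(Z>-1)&(Z<26)&(im.min(-1)>60); rect(C[big(m)],n+' tray')
    # everything taller than 8mm near workspace
    m=(Z>15)&(X>250)&(X<800)&(Y>-500)&(Y<500); k,lab,st,ce=cv2.connectedComponentsWithStats(m.astype(np.uint8))
    for i in range(1,k):
        if st[i,4]>=30: rect(C[lab==i],n+' obj %s'%ce[i].round(0))
E
python3 m.py
```

```text
(203, 202) [522. 171. 137.]
(180, 188) [570. 253. 113.]
(228, 215) [497.  96.  -2.]
(317, 215) [ 505. -222.    3.]
(256, 233) [434.  -6.  11.]
(256, 146) [737.   3.  58.]
(135, 207) [504. 402.  95.]
(129, 172) [628. 438.  68.]
top0 plate(+hooks) 1634 [529.7 174.3] [178.2 119.6] 65.21 z [ 89.3  96.1 103.7]
top0 high [178. 188.] 40 [566.6 257.3] [ 9.4 42.5] 65.35 z [119.7 128.5 134.7]
top0 high [202. 200.] 123 [529.4 175.1] [14.9 86.1] 64.59 z [123.9 135.  140.3]
top0 high [227. 212.] 34 [490.7  92.1] [ 7.4 40.8] 65.68 z [123.9 128.1 134.9]
top0 >104 [179. 189.] 64 [564.4 252.4] [19.9 42.5] 65.44 z [104.4 124.3 133.7]
top0 >104 [202. 200.] 130 [530.9 173.6] [23.  90.2] 71.73 z [106.  134.8 140.3]
top0 >104 [226. 213.] 49 [492.8  97.3] [18.4 41.3] 65.18 z [104.4 126.7 134.7]
top0 tray 2265 [ 504.2 -219.6] [204.2 163.9] 2.24 z [-0.7  4.1 21.4]
top0 obj [179. 120.] 123 [614.2 124.9] [605.  173.2] 38.12 z [134.  142.3 150.2]
top0 obj [258. 146.] 145 [742.6  -3.5] [41.6 41.9] 61.66 z [17.3 58.  66.2]
top0 obj [129. 174.] 829 [511.7 243.5] [598.9  95.4] 60.51 z [23.7 64.3 72.6]
top0 obj [365
[... 2231 characters left out ...]
0.] 53 [ 503.8 -139.6] [178.    3.3] 2.23 z [15.5 19.2 24.8]
scene0 obj [406. 193.] 1106 [627.6 447.7] [122.8  82.8] 75.92 z [18.1 62.9 70.2]
scene0 obj [168. 190.] 38 [ 449.3 -283.5] [29.7 87.5] 88.54 z [15.8 19.4 25. ]
scene0 obj [117. 209.] 1091 [ 484.  -452.3] [ 84.8 114. ] 20.0 z [17.9 62.3 69.1]
scene0 obj [190. 232.] 84 [ 598.1 -244.9] [129.3  53.1] 64.25 z [15.2 18.1 23. ]
scene0 obj [380. 234.] 123 [796.3 272.4] [  7.3 221.2] 0.0 z [136.6 141.5 146.6]
scene0 obj [130. 248.] 325 [ 618.4 -425. ] [52.  64.3] 1.25 z [16.  21.1 26.8]
scene0 obj [279. 255.] 235 [748.5  -2.2] [43.2 41.2] 23.71 z [18.3 56.3 64.3]
scene0 obj [145. 265.] 198 [ 694.7 -384.3] [29.5 35.1] 1.45 z [16.3 51.3 81.3]
```

```bash
python3 - <<'E'
from h import *
from scipy.spatial.transform import Rotation as R
o=ctrl.get_obs(); print(R.from_rotvec(o['orientation']).as_matrix().round(3))
A=[]
for n in('top0','scene0'):
    d=dict(np.load(n+'.npz')); C=cloud(d); im=d['img'].astype(int)
    m=(abs(C[...,0]-504)<125)&(abs(C[...,1]+219)<100)&(C[...,2]>11)&(C[...,2]<27)
    P=C[m]; 
    a=np.radians(2.2); r=np.array([[np.cos(a),np.sin(a)],[-np.sin(a),np.cos(a)]])
    Q=(P[:,:2]-[504,-219])@r.T
    for nm,s in(('x+',(Q[:,0]>85)&(abs(Q[:,1])<60)),('x-',(Q[:,0]<-85)&(abs(Q[:,1])<60)),('y+',(Q[:,1]>60)&(abs(Q[:,0])<80)),('y-',(Q[:,1]<-60)&(abs(Q[:,0])<80))):
        q=Q[s]; i=0 if nm[0]=='x' else 1
        if len(q)>5: print(n,nm,len(q),np.percentile(q[:,i],[5,50,95]).round(1),'slope',np.polyfit(q[:,1-i],q[:,i],1)[0].round(3))
    # raycast mask contour at z=20
    hsv=cv2.cvtColor(d['img'],cv2.COLOR_RGB2HSV); m=((hsv[...,2]>90)&(abs(C[...,0]-504)<125)&(abs(C[...,1]+219)<100)).astype(np.uint8)
    cs,_=cv2.findContours(m,0,1); c=max(cs,key=cv2.contourArea)[:,0]
    T=np.linalg.inv(d['camera_from_world']);ray=np.c_[(c[:,0]-d['cx'])/f(d),(c[:,1]-d['cy'])/f(d),np.ones(len(c))]@T[:3,:3].T
    for z in (0,20):
        p=T[:3,3]+ray*((z-T[2,3])/ray[:,2])[:,None]; print(n,z,cv2.minAreaRect(p[:,:2].astype(np.float32)))
E
python3 - <<'E'
import cv2
a=cv2.imread('pics/top0.png')[170:260,160:360];b=cv2.imread('pics/scene0.png')[140:250,150:360]
cv2.imwrite('pics/c1.png',cv2.resize(a,None,fx=4,fy=4,interpolation=2))
E
```

```text
[[ 0.41  -0.001  0.912]
 [-0.912  0.001  0.41 ]
 [-0.001 -1.     0.   ]]
top0 x+ 50 [ 96.8  99.7 101.1] slope 0.011
top0 x- 36 [-100.2  -99.   -98.3] slope 0.016
top0 y+ 48 [76.1 77.8 79.3] slope -0.002
top0 y- 61 [-77.6 -75.  -73.4] slope -0.002
top0 0 ((504.98138427734375, -219.95950317382812), (204.70167541503906, 161.2808837890625), 1.7712715864181519)
top0 20 ((502.7078857421875, -217.13624572753906), (202.14736938476562, 159.2684326171875), 1.7712759971618652)
scene0 x+ 90 [ 98.5 101.7 104.5] slope 0.001
scene0 x- 81 [-101.   -97.5  -94.6] slope -0.003
scene0 y+ 50 [77.7 79.2 80.9] slope -0.004
scene0 y- 48 [-74.8 -73.5 -71.9] slope -0.0
scene0 0 ((496.3943176269531, -217.2159423828125), (217.03501892089844, 162.8455810546875), 2.3399720191955566)
scene0 20 ((509.62322998046875, -217.0826873779297), (213.64276123046875, 160.30029296875), 2.3399596214294434)
```

View pics/c1.png

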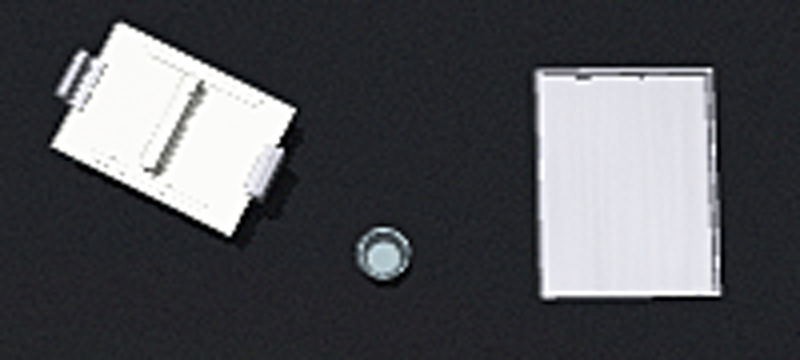

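The crop shows the clips at both ends shut over the lid, and an empty tray. Measurements: case centre about (531, 175.5) with its y axis at 65.2°, tray centre about (505, -217) at 2.2°. The heights and sizes match the task text. I'll move towards clip b with the claw shut.

Request:
jog_arm --steps '[{"turn":[0,0,0.04],"dp":[0.18,0.5,0],"claw":0},{"turn":[0,0,0.081],"dp":[0.35,0.97,0],"claw":0},{"turn":[0,0,0.081],"dp":[0.35,0.97,0],"claw":0},{"turn":[0,0,0.081],"dp":[0.35,0.97,0],"claw":0}]'

```text
t: 0.43
ee_pos: [284.7, -490.2, 221.8]
orientation: [-1.455, 0.697, -0.694]
ft_force: [-0.7, -0.4, -0.7]
width: 64.5
```

Request:
jog_arm --steps '[{"turn":[0,0,0.04],"dp":[0.18,0.5,0],"claw":0},{"turn":[0,0,0.081],"dp":[0.35,0.99,0],"claw":0},{"turn":[0,0,0.081],"dp":[0.35,0.99,0],"claw":0}]'

```text
t: 0.68
ee_pos: [313.0, -406.9, 221.2]
orientation: [-1.51, 0.497, -0.49]
ft_force: [-0.5, 0.1, -0.9]
width: 44.6
```

Request:
jog_arm --steps '[{"turn":[0,0,0.04],"dp":[0.18,0.5,0],"claw":0},{"turn":[0,0,0.081],"dp":[0.35,0.99,0],"claw":0},{"turn":[0,0,0.081],"dp":[0.35,0.99,0],"claw":0}]'

```text
t: 0.93
ee_pos: [341.5, -324.2, 220.9]
orientation: [-1.546, 0.295, -0.286]
ft_force: [0.0, 0.4, 0.2]
width: 24.9
```

Request:
jog_arm --steps '[{"turn":[0,0,0.04],"dp":[0.18,0.5,0],"claw":0},{"turn":[0,0,0.081],"dp":[0.35,0.99,0],"claw":0},{"turn":[0,0,0.081],"dp":[0.35,0.99,0],"claw":0}]'

```text
t: 1.18
ee_pos: [370.6, -242.0, 220.9]
orientation: [-1.564, 0.091, -0.081]
ft_force: [-0.1, -0.0, 0.5]
width: 4.8
```

Request:
jog_arm --steps '[{"turn":[0,0,0.04],"dp":[0.18,0.5,0],"claw":0},{"turn":[0,0,0.081],"dp":[0.35,0.99,0],"claw":0},{"turn":[0,0,0.081],"dp":[0.35,0.99,0],"claw":0}]'

```text
t: 1.43
ee_pos: [400.4, -159.9, 221.1]
orientation: [-1.562, -0.115, 0.124]
ft_force: [-0.3, 0.3, 0.1]
width: 0.4
```

Request:
jog_arm --steps '[{"turn":[0,0,0.04],"dp":[0.18,0.5,0],"claw":0},{"turn":[0,0,0.081],"dp":[0.35,0.99,0],"claw":0},{"turn":[0,0,0.081],"dp":[0.35,0.99,0],"claw":0}]'

```text
t: 1.68
ee_pos: [430.9, -77.9, 221.6]
orientation: [-1.542, -0.32, 0.327]
ft_force: [0.5, -1.2, -0.1]
width: 0.7
```

Request:
jog_arm --steps '[{"turn":[0,0,0.04],"dp":[0.18,0.5,0],"claw":0},{"turn":[0,0,0.081],"dp":[0.35,0.99,0],"claw":0},{"turn":[0,0,0.081],"dp":[0.35,0.99,0],"claw":0}]'

```text
t: 1.93
ee_pos: [462.0, 4.2, 222.1]
orientation: [-1.502, -0.525, 0.528]
ft_force: [-0.3, -0.0, 0.7]
width: 0.4
```

```bash
cat >> h.py <<'E'
from scipy.spatial.transform import Rotation as R
CC=np.array([531.,175.5]);A=np.radians(65.2);UY=np.array([np.cos(A),np.sin(A)]);UX=np.array([UY[1],-UY[0]])
def st():
    o=ctrl.get_obs();M=R.from_rotvec(o['orientation']).as_matrix();e=o['ee_pos'][:2]-CC
    print('t',round(float(o['t']),2),'p',o['ee_pos'].round(1),'yaw',np.degrees(np.arctan2(M[1,0],M[0,0])).round(2),'down',M[:,1].round(3),'case x,y',round(e@UX,1),round(e@UY,1),'F',o['ft_force'].round(1),'w',o['width'].round(1),'q',o['qpos'].round(2)); return o
def to(cx,cy,z,yaw=65.2):
    o=ctrl.get_obs();M=R.from_rotvec(o['orientation']).as_matrix()
    p=np.r_[CC+cx*UX+cy*UY,z]; print('dp',((p-o['ee_pos'])/80).round(3),'turnvec',turn(M,yaw))
def turn(M,yaw):
    a=np.radians(yaw);x=np.array([np.cos(a),np.sin(a),0]);y=np.array([0,0,-1.]);T=np.c_[x,y,np.cross(x,y)]
    return (R.from_matrix(T@M.T).as_rotvec()/np.pi).round(4)
E
python3 -c "
from h import *
st();to(0,-55,160)"
```

```text
Traceback (most recent call last):
  File "h.py", line 14, in st
    print('t',round(float(o['t']),2),'p',o['ee_pos'].round(1),'yaw',np.degrees(np.arctan2(M[1,0],M[0,0])).round(2),'down',M[:,1].round(3),'case x,y',round(e@UX,1),round(e@UY,1),'F',o['ft_force'].round(1),'w',o['width'].round(1),'q',o['qpos'].round(2)); return o
                                                                                                                                                                                                                ^^^^^^^^^^^^^^^^
AttributeError: 'float' object has no attribute 'round'
```

```bash
sed -i "s/o\['width'\].round(1)/round(float(o['width']),1)/" h.py; python3 -c "
from h import *
st();to(0,-55,160)"
```

```text
t 1.93 p [462.    4.2 222.1] yaw 38.54 down [-0.003  0.003 -1.   ] case x,y 9.2 -184.5 F [-0.3 -0.   0.7] w 0.4 q [-0.02  0.18  1.98  0.    0.98 -0.69]
dp [ 0.575  1.517 -0.776] turnvec [-0.0006 -0.0012  0.1481]
```

Request:
jog_arm --steps '[{"turn":[0,0,0.04],"dp":[0.2,0.5,0],"claw":0},{"turn":[0,0,0.08],"dp":[0.37,0.98,0],"claw":0},{"turn":[0,0,0.08],"dp":[0.37,0.98,0],"claw":0}]'

```text
t: 2.18
ee_pos: [495.1, 85.5, 222.6]
orientation: [-1.444, -0.725, 0.723]
ft_force: [-0.2, -0.5, -0.3]
width: 0.4
```

Request:
jog_arm --steps '[{"turn":[0,0,0.03],"dp":[0.1,0.25,0],"claw":0},{"turn":[0,0,0.063],"dp":[0.2,0.5,0],"claw":0},{"turn":[0,0,0.063],"dp":[0.2,0.5,0],"claw":0},{"turn":[0,0,0.063],"dp":[0.2,0.5,-0.4],"claw":0},{"turn":[0,0,0.063],"dp":[0.2,0.5,-0.6],"claw":0},{"turn":[0,0,0.063],"dp":[0.2,0.5,-0.6],"claw":0}]'

```text
t: 2.68
ee_pos: [509.1, 123.1, 171.4]
orientation: [-1.384, -0.867, 0.876]
ft_force: [-0.5, -0.2, 0.4]
width: 0.4
```

```bash
python3 -c "
from h import *
st();to(0,-55,110);grab('scene','s1')"
```

```text
t 2.68 p [509.1 123.1 171.4] yaw 64.27 down [-0.007  0.001 -1.   ] case x,y 2.1 -56.7 F [-0.5 -0.2  0.4] w 0.4 q [ 0.21  0.35  1.89  0.    0.91 -0.91]
dp [-0.015  0.031 -0.767] turnvec [-0.0003 -0.0022  0.0052]
```

View pics/s1.png

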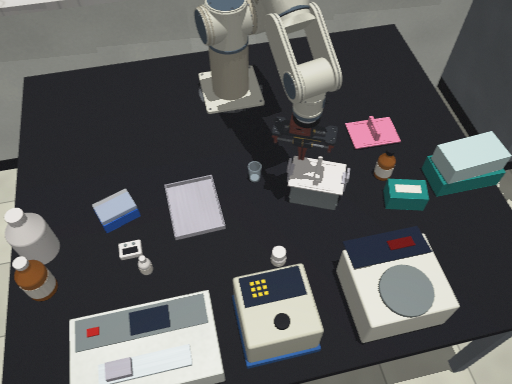

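The shut fingers are over the lid just inside clip b, at about (303,152). I'll go down to z ≈ 111 next.

Request:
jog_arm --steps '[{"turn":[0,0,0.005],"dp":[0,0.03,-0.3],"claw":0},{"turn":[0,0,0.005],"dp":[0,0.03,-0.6],"claw":0},{"turn":[0,0,0.005],"dp":[0,0.03,-0.75],"claw":0},{"turn":[0,0,0.005],"dp":[0,0.03,-0.75],"claw":0}]'

```text
t: 3.07
ee_pos: [509.4, 124.5, 112.0]
orientation: [-1.38, -0.877, 0.887]
ft_force: [-1.1, -0.0, -0.2]
width: 0.5
```

```bash
python3 -c "
from h import *
st();to(0,-75,110);to(0,-112,109)"
```

```text
t 3.07 p [509.4 124.5 112. ] yaw 65.02 down [-0.008  0.001 -1.   ] case x,y 1.8 -55.4 F [-1.1 -0.  -0.2] w 0.5 q [ 0.22  0.44  1.92  0.    0.79 -0.92]
dp [-0.123 -0.213 -0.025] turnvec [-0.0002 -0.0024  0.001 ]
dp [-0.317 -0.633 -0.037] turnvec [-0.0002 -0.0024  0.001 ]
```

Request:
jog_arm --steps '[{"dp":[-0.06,-0.12,-0.01],"turn":[0,0,0],"claw":0},{"dp":[-0.12,-0.22,-0.01],"turn":[0,0,0],"claw":0},{"dp":[-0.17,-0.32,-0.02],"turn":[0,0,0],"claw":0},{"dp":[-0.22,-0.42,-0.03],"turn":[0,0,0],"claw":0},{"dp":[-0.27,-0.53,-0.04],"turn":[0,0,0],"claw":0},{"dp":[-0.32,-0.64,-0.05],"turn":[0,0,0],"claw":0},{"dp":[-0.34,-0.68,-0.05],"turn":[0,0,0],"claw":0},{"dp":[-0.34,-0.68,-0.05],"turn":[0,0,0],"claw":0}]'

```text
t: 3.73
ee_pos: [481.6, 69.1, 108.0]
orientation: [-1.38, -0.876, 0.886]
ft_force: [0.0, -0.5, -0.6]
width: 0.6
```

```bash
python3 -c "
from h import *
st();grab('scene','s2')"
python3 - <<'E'
import cv2
b=cv2.imread('pics/s2.png')[110:230,240:400]
cv2.imwrite('pics/c2.png',cv2.resize(b,None,fx=4,fy=4,interpolation=2))
E
```

```text
t 3.73 p [481.6  69.1 108. ] yaw 64.95 down [-0.008  0.    -1.   ] case x,y -0.2 -117.3 F [ 0.  -0.5 -0.6] w 0.6 q [ 0.12  0.41  2.    0.    0.74 -1.02]
```

View pics/c2.png

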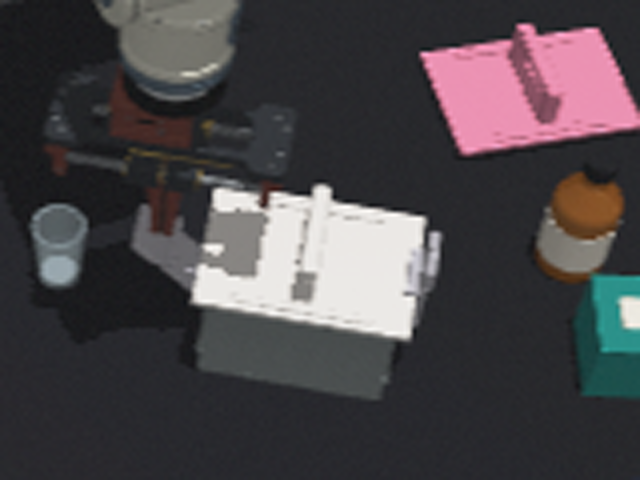

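Clip b has dropped open, showing as a grey flap at crop (165,245). Next I rise, cross over the handle and go to clip a.

Request:
jog_arm --steps '[{"dp":[0,0,0.3],"turn":[0,0,0],"claw":0},{"dp":[0,0,0.7],"turn":[0,0,0],"claw":0},{"dp":[0.22,0.48,0.8],"turn":[0,0,0],"claw":0},{"dp":[0.45,0.97,0.8],"turn":[0,0,0],"claw":0},{"dp":[0.45,0.97,0.8],"turn":[0,0,0],"claw":0}]'

```text
t: 4.2
ee_pos: [522.3, 152.2, 174.1]
orientation: [-1.381, -0.884, 0.882]
ft_force: [-0.7, -0.1, 1.2]
width: 0.2
```

Request:
jog_arm --steps '[{"dp":[0.22,0.48,0],"turn":[0,0,0],"claw":0},{"dp":[0.45,0.97,0],"turn":[0,0,0],"claw":0},{"dp":[0.45,0.97,0],"turn":[0,0,0],"claw":0},{"dp":[0.45,0.97,0],"turn":[0,0,0],"claw":0}]'

```text
t: 4.53
ee_pos: [559.1, 232.3, 173.8]
orientation: [-1.38, -0.887, 0.883]
ft_force: [-0.3, -0.6, -0.2]
width: 0.5
```

```bash
python3 -c "
from h import *
st();to(0,54,111)"
```

```text
t 4.53 p [559.1 232.3 173.8] yaw 65.26 down [-0.     0.004 -1.   ] case x,y 1.7 63.4 F [-0.3 -0.6 -0.2] w 0.5 q [ 0.37  0.45  1.71  0.    0.98 -0.77]
dp [-0.068 -0.098 -0.785] turnvec [-0.0013 -0.     -0.0003]
```

Request:
jog_arm --steps '[{"dp":[-0.07,-0.1,0],"turn":[0,0,0],"claw":0},{"dp":[-0.07,-0.1,-0.3],"turn":[0,0,0],"claw":0},{"dp":[-0.07,-0.1,-0.6],"turn":[0,0,0],"claw":0},{"dp":[-0.07,-0.1,-0.77],"turn":[0,0,0],"claw":0},{"dp":[-0.07,-0.1,-0.77],"turn":[0,0,0],"claw":0}]'

```text
t: 4.95
ee_pos: [550.0, 221.4, 109.1]
orientation: [-1.379, -0.88, 0.888]
ft_force: [-0.9, -0.2, -0.9]
width: 0.5
```

```bash
python3 -c "
from h import *
st();to(0,75,110);to(0,117,108)"
```

```text
t 4.95 p [550.  221.4 109.1] yaw 65.19 down [-0.007  0.001 -1.   ] case x,y -2.0 49.6 F [-0.9 -0.2 -0.9] w 0.5 q [ 0.36  0.53  1.77  0.    0.85 -0.78]
dp [0.156 0.277 0.011] turnvec [-0.0004 -0.0021  0.    ]
dp [ 0.376  0.754 -0.014] turnvec [-0.0004 -0.0021  0.    ]
```

Request:
jog_arm --steps '[{"dp":[0.06,0.12,0.02],"turn":[0,0,0],"claw":0},{"dp":[0.12,0.24,0.02],"turn":[0,0,0],"claw":0},{"dp":[0.18,0.36,0.01],"turn":[0,0,0],"claw":0},{"dp":[0.24,0.48,0.0],"turn":[0,0,0],"claw":0},{"dp":[0.3,0.6,-0.01],"turn":[0,0,0],"claw":0},{"dp":[0.35,0.72,-0.02],"turn":[0,0,0],"claw":0},{"dp":[0.37,0.77,-0.02],"turn":[0,0,0],"claw":0},{"dp":[0.37,0.77,-0.02],"turn":[0,0,0],"claw":0}]'

```text
t: 5.62
ee_pos: [580.2, 284.5, 107.6]
orientation: [-1.378, -0.882, 0.888]
ft_force: [-0.6, 0.1, 0.7]
width: 0.2
```

```bash
python3 -c "
from h import *
st();grab('scene','s3')"
python3 - <<'E'
import cv2
b=cv2.imread('pics/s3.png')[110:230,240:400]
cv2.imwrite('pics/c3.png',cv2.resize(b,None,fx=4,fy=4,interpolation=2))
E
```

```text
t 5.62 p [580.2 284.5 107.6] yaw 65.27 down [-0.006  0.002 -1.   ] case x,y -1.1 119.6 F [-0.6  0.1  0.7] w 0.2 q [ 0.44  0.59  1.65  0.01  0.91 -0.71]
```

View pics/c3.png

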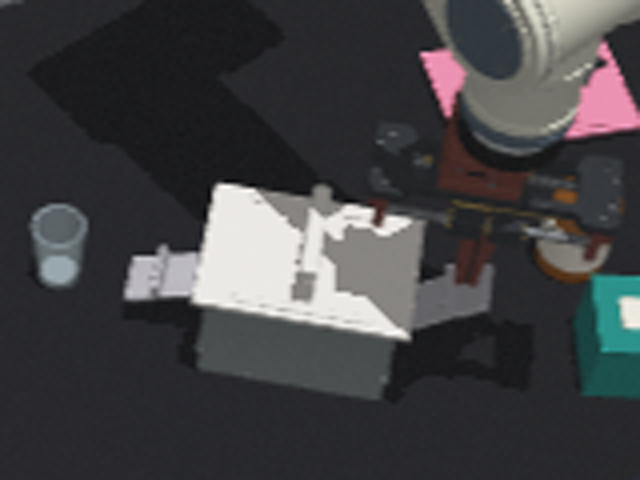

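Both clips are now fully open. Next I rise, move over the handle and open the claw.

Request:
jog_arm --steps '[{"dp":[0,0,0.4],"turn":[0,0,0],"claw":0},{"dp":[0,0,0.8],"turn":[0,0,0],"claw":0.55},{"dp":[-0.2,-0.45,0.85],"turn":[0,0,0],"claw":0.55},{"dp":[-0.45,-0.97,0.85],"turn":[0,0,0],"claw":0.55},{"dp":[-0.45,-0.97,0.85],"turn":[0,0,0],"claw":0.55}]'

```text
t: 6.08
ee_pos: [540.1, 201.7, 175.5]
orientation: [-1.379, -0.877, 0.891]
ft_force: [0.7, -0.2, -1.2]
width: 23.4
```

```bash
python3 -c "
from h import *
st();to(0,0,110)"
```

```text
t 6.08 p [540.1 201.7 175.5] yaw 65.17 down [-0.01  -0.001 -1.   ] case x,y -2.7 27.6 F [ 0.7 -0.2 -1.2] w 23.4 q [ 0.34  0.42  1.77  0.    0.97 -0.8 ]
dp [-0.114 -0.327 -0.819] turnvec [ 0.0003 -0.0031  0.0002]
```

Request:
jog_arm --steps '[{"dp":[-0.11,-0.32,0],"turn":[0,0,0],"claw":0.55},{"dp":[-0.11,-0.32,0],"turn":[0,0,0],"claw":0.55},{"dp":[-0.11,-0.32,0],"turn":[0,0,0],"claw":0.55},{"dp":[-0.11,-0.32,0],"turn":[0,-0.003,0],"claw":0.55}]'

```text
t: 6.42
ee_pos: [532.1, 176.3, 175.7]
orientation: [-1.385, -0.884, 0.883]
ft_force: [0.6, 0.6, 1.0]
width: 47.8
```

```bash
python3 -c "
from h import *
st();to(0,0,110);d=grab('top','t4')
C=cloud(d);Z=C[...,2];m=(Z>122)&(Z<142)&(np.hypot(C[...,0]-531,C[...,1]-175)<70);print(m.sum(),C[m].mean(0) if m.any() else 0)
b=cv2.imread('pics/t4.png')[150:270,140:280];cv2.imwrite('pics/c4.png',cv2.resize(b,None,fx=4,fy=4,interpolation=2))"
```

```text
t 6.42 p [532.1 176.3 175.7] yaw 65.12 down [ 0.001 -0.    -1.   ] case x,y 0.6 1.2 F [0.6 0.6 1. ] w 47.8 q [ 0.3   0.39  1.81 -0.    0.94 -0.84]
dp [-0.013 -0.01  -0.822] turnvec [0.0002 0.0003 0.0004]
0 0
```

View pics/c4.png

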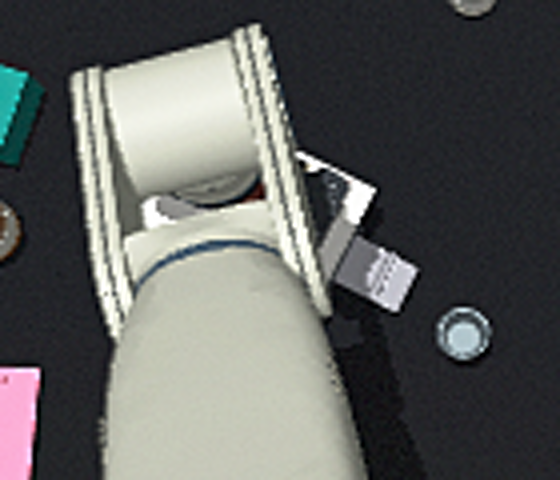

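The arm blocks the top view of the handle, but clip b is visibly open at crop (375,275). I'll descend and grip.

Request:
jog_arm --steps '[{"dp":[-0.01,-0.01,-0.3],"turn":[0,0,0],"claw":0.55},{"dp":[-0.01,-0.01,-0.6],"turn":[0,0,0],"claw":0.55},{"dp":[-0.01,-0.01,-0.8],"turn":[0,0,0],"claw":0.55},{"dp":[-0.01,-0.01,-0.8],"turn":[0,0,0],"claw":0.55},{"dp":[-0.01,-0.01,-0.8],"turn":[0,0,0],"claw":0.55}]'

```text
t: 6.88
ee_pos: [530.7, 176.4, 110.9]
orientation: [-1.384, -0.884, 0.886]
ft_force: [0.5, -0.2, 0.6]
width: 48.4
```

```bash
python3 -c "
from h import *
st();to(0,0,110);d=grab('scene','s5')
b=cv2.imread('pics/s5.png')[110:230,240:400];cv2.imwrite('pics/c5.png',cv2.resize(b,None,fx=4,fy=4,interpolation=2))"
```

```text
t 6.88 p [530.7 176.4 110.9] yaw 65.21 down [-0.    -0.001 -1.   ] case x,y -0.6 0.7 F [ 0.5 -0.2  0.6] w 48.4 q [ 0.3   0.48  1.85 -0.    0.81 -0.84]
dp [ 0.003 -0.012 -0.011] turnvec [ 0.0003 -0.0001 -0.0001]
```

View pics/c5.png

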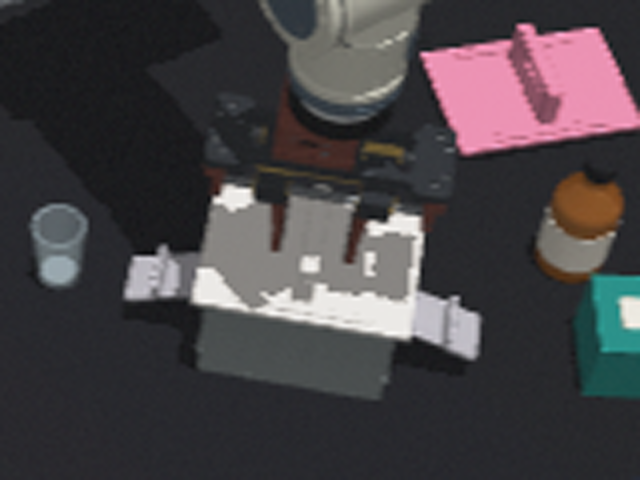

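The fingers straddle the handle bar, at crop (275,230) and (355,235). Both clips are open. Closing the claw.

Request:
jog_arm --steps '[{"dp":[0,-0.01,0],"turn":[0,0,0],"claw":0.3},{"dp":[0,-0.01,0],"turn":[0,0,0],"claw":0.2},{"dp":[0,-0.01,0],"turn":[0,0,0],"claw":0.1},{"dp":[0,-0.01,0],"turn":[0,0,0],"claw":0},{"dp":[0,-0.01,0],"turn":[0,0,0],"claw":0},{"dp":[0,-0.01,0],"turn":[0,0,0],"claw":0},{"dp":[0,-0.01,0],"turn":[0,0,0],"claw":0},{"dp":[0,-0.01,0],"turn":[0,0,0],"claw":0}]'

```text
t: 7.6
ee_pos: [531.6, 175.7, 112.2]
orientation: [-1.385, -0.886, 0.884]
ft_force: [-0.8, -0.2, 4.8]
width: 13.9
```

```bash
python3 -c "
from h import *
st()"
```

```text
t 7.6 p [531.6 175.7 112.2] yaw 65.2 down [ 0.002 -0.    -1.   ] case x,y 0.4 0.4 F [-0.8 -0.2  4.8] w 13.9 q [ 0.3   0.48  1.85 -0.    0.81 -0.84]
```

Request:
jog_arm --steps '[{"dp":[0,0,0.06],"turn":[0,0,0],"claw":0},{"dp":[0,0,0.12],"turn":[0,0,0],"claw":0},{"dp":[0,0,0.2],"turn":[0,0,0],"claw":0},{"dp":[0,0,0.3],"turn":[0,0,0],"claw":0},{"dp":[0,0,0.42],"turn":[0,0,0],"claw":0},{"dp":[0,0,0.56],"turn":[0,0,0],"claw":0},{"dp":[0,0,0.7],"turn":[0,0,0],"claw":0},{"dp":[0,0,0.85],"turn":[0,0,0],"claw":0},{"dp":[0,0,1],"turn":[0,0,0],"claw":0},{"dp":[0,0,1],"turn":[0,0,0],"claw":0}]'

```text
t: 8.43
ee_pos: [533.2, 176.2, 195.4]
orientation: [-1.386, -0.89, 0.88]
ft_force: [0.3, 0.6, -2.5]
width: 13.8
```

```bash
python3 -c "
from h import *
st();d=grab('scene','s6')
b=cv2.imread('pics/s6.png')[90:230,220:400];cv2.imwrite('pics/c6.png',cv2.resize(b,None,fx=4,fy=4,interpolation=2))"
```

```text
t 8.43 p [533.2 176.2 195.4] yaw 65.2 down [ 0.006  0.001 -1.   ] case x,y 1.7 1.5 F [ 0.3  0.6 -2.5] w 13.8 q [ 0.3   0.36  1.8  -0.    0.97 -0.84]
```

View pics/c6.png

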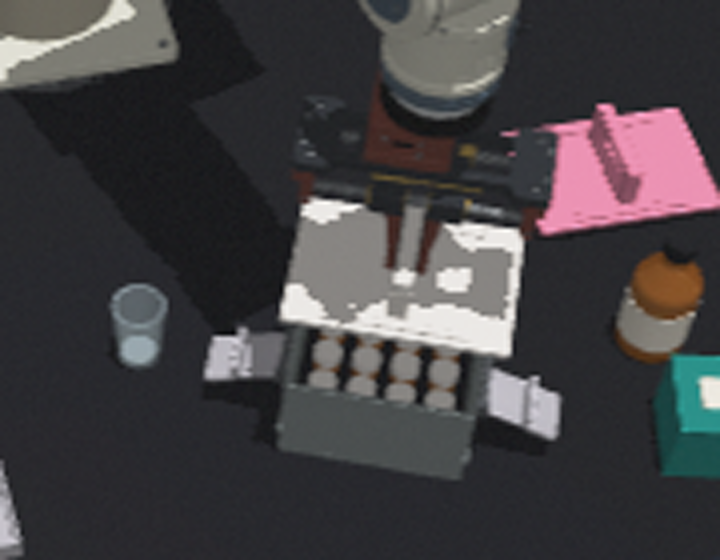

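The lid is clear and level, and the vials show in the case below it. Carrying it to the tray now, turning -63° on the way.

Request:
jog_arm --steps '[{"dp":[-0.02,-0.15,0.02],"turn":[0,0,-0.01],"claw":0},{"dp":[-0.03,-0.4,0.02],"turn":[0,0,-0.03],"claw":0},{"dp":[-0.05,-0.7,0.02],"turn":[0,0,-0.05],"claw":0},{"dp":[-0.07,-1,0.02],"turn":[0,0,-0.07],"claw":0}]'

```text
t: 8.82
ee_pos: [526.1, 94.6, 195.0]
orientation: [-1.453, -0.716, 0.711]
ft_force: [0.7, 0.6, -3.0]
width: 13.8
```

Request:
jog_arm --steps '[{"dp":[-0.02,-0.33,0],"turn":[0,0,-0.023],"claw":0},{"dp":[-0.05,-0.67,0],"turn":[0,0,-0.047],"claw":0},{"dp":[-0.07,-1,0],"turn":[0,0,-0.07],"claw":0}]'

```text
t: 9.07
ee_pos: [519.2, 12.7, 194.3]
orientation: [-1.505, -0.54, 0.539]
ft_force: [0.7, 1.1, -3.4]
width: 13.6
```

Request:
jog_arm --steps '[{"dp":[-0.02,-0.33,0],"turn":[0,0,-0.023],"claw":0},{"dp":[-0.05,-0.67,0],"turn":[0,0,-0.047],"claw":0},{"dp":[-0.07,-1,0],"turn":[0,0,-0.07],"claw":0}]'

```text
t: 9.32
ee_pos: [512.1, -69.3, 193.6]
orientation: [-1.542, -0.363, 0.365]
ft_force: [0.3, 0.3, -2.7]
width: 13.9
```

Request:
jog_arm --steps '[{"dp":[-0.02,-0.33,0],"turn":[0,0,-0.023],"claw":0},{"dp":[-0.05,-0.67,0],"turn":[0,0,-0.047],"claw":0},{"dp":[-0.07,-1,0],"turn":[0,0,-0.07],"claw":0}]'

```text
t: 9.57
ee_pos: [505.0, -151.1, 193.0]
orientation: [-1.564, -0.185, 0.19]
ft_force: [0.6, -0.4, -3.0]
width: 13.7
```

```bash
cat >>h.py <<'E'
def tot(z,yaw=2.2):
    o=ctrl.get_obs();M=R.from_rotvec(o['orientation']).as_matrix()
    print('dp',((np.array([505,-217,z])-o['ee_pos'])/80).round(3),'turn',turn(M,yaw))
E
python3 -c "
from h import *
st();tot(197)"
```

```text
t 9.57 p [ 505.  -151.1  193. ] yaw 13.66 down [-0.003 -0.002 -1.   ] case x,y 113.4 -307.4 F [ 0.6 -0.4 -3. ] w 13.7 q [-0.31  0.32  1.87 -0.    0.95 -0.55]
dp [-0.    -0.824  0.05 ] turn [ 0.0005 -0.001  -0.0636]
```

Request:
jog_arm --steps '[{"dp":[0,-0.3,0],"turn":[0,0,-0.025],"claw":0},{"dp":[0,-0.6,0],"turn":[0,0,-0.05],"claw":0},{"dp":[0,-0.77,0],"turn":[0,0,-0.063],"claw":0},{"dp":[0,-0.81,0],"turn":[0,0,-0.063],"claw":0},{"dp":[0,-0.82,0],"turn":[0,0,-0.063],"claw":0},{"dp":[0,-0.82,0],"turn":[0,0,-0.063],"claw":0}]'

```text
t: 10.07
ee_pos: [504.6, -216.0, 192.6]
orientation: [-1.571, -0.029, 0.036]
ft_force: [-0.3, 1.2, -2.8]
width: 13.5
```

```bash
python3 -c "
from h import *
st();tot(48);d=grab('scene','s7')
C=cloud(d);Z=C[...,2];m=(Z>150)&(Z<185)&(np.hypot(C[...,0]-505,C[...,1]+217)<115)&(d['img'].min(-1)>90);print(cv2.minAreaRect(C[m][:,:2].astype(np.float32)),np.percentile(Z[m],[5,50,95]))
P=C[m];print('plane',np.linalg.lstsq(np.c_[P[:,:2]-[505,-217],np.ones(len(P))],P[:,2],rcond=None)[0])
b=cv2.imread('pics/s7.png')[100:270,100:300];cv2.imwrite('pics/c7.png',cv2.resize(b,None,fx=3.5,fy=3.5,interpolation=2))"
```

```text
t 10.07 p [ 504.6 -216.   192.6] yaw 2.38 down [-0.004 -0.001 -1.   ] case x,y 140.3 -366.5 F [-0.3  1.2 -2.8] w 13.5 q [-0.42  0.35  1.82 -0.    0.97 -0.47]
dp [ 0.005 -0.012 -1.808] turn [ 0.0002 -0.0013 -0.001 ]
((505.9604797363281, -213.55810546875), (170.419677734375, 120.12362670898438), 2.4764459133148193) [171.6862615  175.69618835 179.78392212]
plane [-8.32540010e-03  5.49291094e-03  1.75902157e+02]
```

View pics/c7.png

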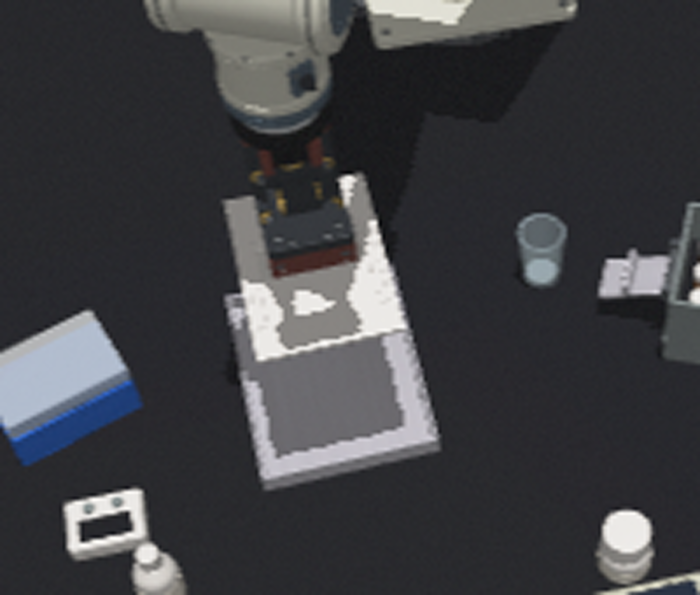

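The lid is level and lined up over the tray: 170 x 120 seen, yaw 2.5°, and about 2.5 mm off the tray's centre in the same camera. The play is ±14 mm. Starting the descent.

Request:
jog_arm --steps '[{"dp":[0,-0.02,-0.25],"turn":[0,0,0],"claw":0},{"dp":[0,-0.02,-0.5],"turn":[0,0,0],"claw":0},{"dp":[0,-0.02,-0.75],"turn":[0,0,0],"claw":0},{"dp":[0,-0.02,-1],"turn":[0,0,0],"claw":0},{"dp":[0,-0.02,-1],"turn":[0,0,0],"claw":0},{"dp":[0,-0.02,-1],"turn":[0,0,0],"claw":0}]'

```text
t: 10.62
ee_pos: [504.1, -215.9, 112.1]
orientation: [-1.57, -0.029, 0.039]
ft_force: [-0.6, -1.4, -2.3]
width: 13.8
```

```bash
python3 -c "
from h import *
st();tot(33.2)"
```

```text
t 10.62 p [ 504.1 -215.9  112.1] yaw 2.52 down [-0.006  0.001 -1.   ] case x,y 139.8 -366.6 F [-0.6 -1.4 -2.3] w 13.8 q [-0.43  0.47  1.87 -0.    0.81 -0.47]
dp [ 0.011 -0.013 -0.987] turn [-0.0002 -0.002  -0.0018]
```

Request:
jog_arm --steps '[{"dp":[0.01,-0.02,-0.2],"turn":[0,-0.002,0],"claw":0},{"dp":[0.01,-0.02,-0.4],"turn":[0,-0.002,0],"claw":0},{"dp":[0.01,-0.02,-0.6],"turn":[0,-0.002,0],"claw":0},{"dp":[0.01,-0.02,-0.75],"turn":[0,-0.002,0],"claw":0},{"dp":[0.01,-0.02,-0.84],"turn":[0,-0.002,0],"claw":0},{"dp":[0.01,-0.02,-0.88],"turn":[0,-0.002,0],"claw":0},{"dp":[0.01,-0.02,-0.88],"turn":[0,-0.002,0],"claw":0}]'

```text
t: 11.2
ee_pos: [505.1, -217.4, 41.8]
orientation: [-1.57, -0.035, 0.035]
ft_force: [-0.5, 0.7, -3.2]
width: 14.0
```

```bash
python3 -c "
from h import *
st();tot(33.2)"
```

```text
t 11.2 p [ 505.1 -217.4   41.8] yaw 2.53 down [-0.     0.001 -1.   ] case x,y 141.3 -367.6 F [-0.5  0.7 -3.2] w 14.0 q [-0.43  0.59  1.89  0.    0.66 -0.47]
dp [-0.001  0.005 -0.107] turn [-0.0002 -0.0001 -0.0018]
```

Request:
jog_arm --steps '[{"dp":[0,0,-0.02],"turn":[0,0,0],"claw":0},{"dp":[0,0,-0.04],"turn":[0,0,0],"claw":0},{"dp":[0,0,-0.06],"turn":[0,0,0],"claw":0},{"dp":[0,0,-0.07],"turn":[0,0,0],"claw":0},{"dp":[0,0,-0.08],"turn":[0,0,0],"claw":0},{"dp":[0,0,-0.08],"turn":[0,0,0],"claw":0}]'

```text
t: 11.7
ee_pos: [505.1, -217.5, 35.4]
orientation: [-1.57, -0.035, 0.035]
ft_force: [0.5, 0.0, -3.0]
width: 14.0
```

Request:
jog_arm --steps '[{"dp":[0,0,-0.012],"turn":[0,0,0],"claw":0},{"dp":[0,0,-0.02],"turn":[0,0,0],"claw":0},{"dp":[0,0,-0.028],"turn":[0,0,0],"claw":0},{"dp":[0,0,-0.028],"turn":[0,0,0],"claw":0}]'

```text
t: 12.03
ee_pos: [505.0, -217.4, 33.2]
orientation: [-1.57, -0.034, 0.035]
ft_force: [-1.4, 1.0, -0.2]
width: 14.1
```

Request:
jog_arm --steps '[{"dp":[0,0,-0.008],"turn":[0,0,0],"claw":0},{"dp":[0,0,-0.012],"turn":[0,0,0],"claw":0},{"dp":[0,0,-0.012],"turn":[0,0,0],"claw":0}]'

```text
t: 12.28
ee_pos: [505.1, -217.4, 33.2]
orientation: [-1.57, -0.035, 0.035]
ft_force: [-3.6, 1.3, 9.3]
width: 13.8
```

The lid is resting on the floor of the tray: 9 N upward and z no longer falling. Releasing.

Request:
jog_arm --steps '[{"dp":[0,0,0.002],"turn":[0,0,0],"claw":0.1},{"dp":[0,0,0.002],"turn":[0,0,0],"claw":0.25},{"dp":[0,0,0.002],"turn":[0,0,0],"claw":0.4},{"dp":[0,0,0.002],"turn":[0,0,0],"claw":0.5},{"dp":[0,0,0.002],"turn":[0,0,0],"claw":0.5},{"dp":[0,0,0.002],"turn":[0,0,0],"claw":0.5},{"dp":[0,0,0.002],"turn":[0,0,0],"claw":0.5}]'

```text
t: 12.87
ee_pos: [505.1, -217.4, 33.3]
orientation: [-1.57, -0.035, 0.035]
ft_force: [-0.0, 0.5, -0.1]
width: 44.0
```

Request:
jog_arm --steps '[{"dp":[0,0,0.1],"turn":[0,0,0],"claw":0.5},{"dp":[0,0,0.3],"turn":[0,0,0],"claw":0.5},{"dp":[0,0,0.6],"turn":[0,0,0],"claw":0.5},{"dp":[0,0,1],"turn":[0,0,0],"claw":0.5},{"dp":[0,0,1],"turn":[0,0,0],"claw":0.5}]'

```text
t: 13.28
ee_pos: [508.1, -218.8, 118.6]
orientation: [-1.573, -0.04, 0.029]
ft_force: [1.2, -0.7, 0.1]
width: 43.8
```

Request:
jog_arm --steps '[{"dp":[-0.3,0,0.4],"turn":[0,0,0],"claw":0.5},{"dp":[-0.6,0,0.9],"turn":[0,0,0],"claw":0.5},{"dp":[-0.9,0,1],"turn":[0,0,0],"claw":0.5},{"dp":[-0.9,0,1],"turn":[0,0,0],"claw":0.5},{"dp":[-0.9,0,1],"turn":[0,0,0],"claw":0.5}]'

```text
t: 13.7
ee_pos: [435.8, -219.0, 199.7]
orientation: [-1.574, -0.041, 0.027]
ft_force: [0.0, -0.9, 1.2]
width: 43.8
```

```bash
python3 -c "
from h import *
st();d=grab('scene','s8');grab('top','t8')
C=cloud(d);Z=C[...,2];m=(Z>8)&(Z<26)&(np.hypot(C[...,0]-505,C[...,1]+217)<115)&(d['img'].min(-1)>150)&(abs(C[...,0]-505)<92)&(abs(C[...,1]+217)<68)
P=C[m];print(cv2.minAreaRect(P[:,:2].astype(np.float32)));print('plane',np.linalg.lstsq(np.c_[P[:,:2]-[505,-217],np.ones(len(P))],P[:,2],rcond=None)[0])
for n in('top','scene'):
  a=dict(np.load(n+'0.npz'));b=dict(np.load(('t8' if n=='top' else 's8')+'.npz'));A=cloud(a);B=cloud(b)
  for nm,x,y,r in(('beaker',431,-3,35),('reagent',512,414,40),('jar',743,-3,35),('tipA',628,447,85),('carton',484,-452,85),('timer',618,-425,45),('sb',694,-384,30),('pink',340,430,80)):
    o=[]
    for K in(A,B):
      m=(np.hypot(K[...,0]-x,K[...,1]-y)<r)&(K[...,2]>10)&(K[...,2]<135);o.append((K[m][:,:2].mean(0).round(1),int(m.sum())))
    print(n,nm,o)
K=cloud(d);m=(np.hypot(K[...,0]-531,K[...,1]-175.5)<110)&(K[...,2]>84)&(K[...,2]<96);print('case rim',cv2.minAreaRect(K[m][:,:2].astype(np.float32)))
K=cloud(dict(np.load('t8.npz')));m=(np.hypot(K[...,0]-531,K[...,1]-175.5)<110)&(K[...,2]>84)&(K[...,2]<96);print('case rim top',cv2.minAreaRect(K[m][:,:2].astype(np.float32)))
b=cv2.imread('pics/s8.png')[110:270,80:400];cv2.imwrite('pics/c8.png',cv2.resize(b,None,fx=2.5,fy=2.5,interpolation=2))"
```

```text
t 13.7 p [ 435.8 -219.   199.7] yaw 2.48 down [ 0.009 -0.004 -1.   ] case x,y 79.1 -398.0 F [ 0.  -0.9  1.2] w 43.8 q [-0.49  0.25  1.95  0.    0.93 -0.53]
((506.5634765625, -214.53964233398438), (168.74118041992188, 131.76048278808594), 4.994990825653076)
plane [1.29376329e-03 6.10905223e-04 1.63653080e+01]
top beaker [(array([434.3,  -4.5]), 74), (array([434.8,  -4.7]), 74)]
top reagent [(array([507.9, 408. ]), 293), (array([507.9, 408.2]), 296)]
top jar [(array([739.6,  -3.2]), 147), (array([739.8,  -3.3]), 147)]
top tipA [(array([621.5, 441.6]), 875), (array([621.8, 441.3]), 874)]
top carton [(array([ 477.4, -449.1]), 845), (array([ 477.5, -458.3]), 709)]
top timer [(array([ 614.3, -426.1]), 269), (array([ 614.9, -426.2]), 269)]
top sb [(array([ 682.8, -381.4]), 109), (array([ 682.7, -381.3]), 107)]
top pink [(array([336.1, 434.5]), 1189), (array([335.8, 433.1]), 1193)]
scene beaker [(array([434. ,  -2.2]), 207), (array([434.6,  -2.3]), 210)]
scene reagent [(array([526.3, 411.1]), 466), (array([526.4, 410.9]), 468)]
scene jar [(array([753.5,  -3.7]), 250), (array([753.7,  -3.7]), 252)]
scene tipA [(array([636.9, 440.9]), 1198), (array([636.8, 440.9]), 1194)]
scene carton [(array([ 494.6, -450.1]), 1187), (array([ 494.6, -450.4]), 1186)]
scene timer [(array([ 620.7, -424.6]), 359), (array([ 620.8, -424.4]), 356)]
scene sb [(array([ 697.5, -382.7]), 202), (array([ 697.7, -382.7]), 203)]
scene pink [(array([342. , 433.7]), 890), (array([343.1, 433.2]), 886)]
case rim ((531.8640747070312, 176.47402954101562), (147.9978790283203, 122.27318572998047), 65.15630340576172)
case rim top ((529.73974609375, 175.15225219726562), (149.26170349121094, 115.57069396972656), 65.00580596923828)
```

View pics/c8.png

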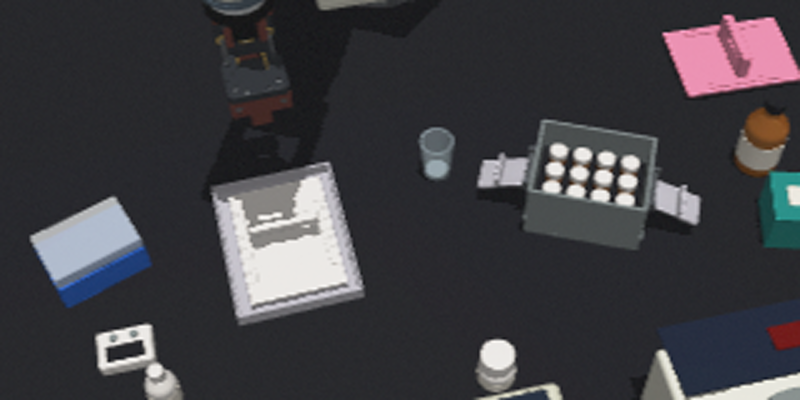

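View pics/t8.png

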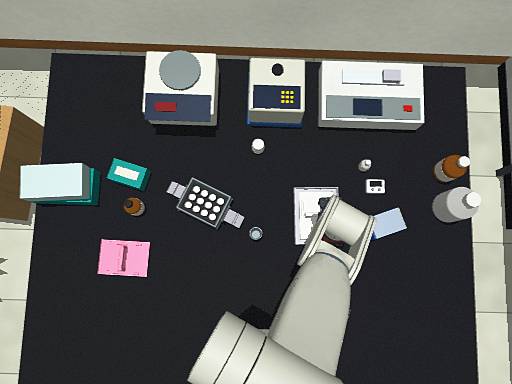

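The lid lies flat in the tray, handle up. Its plate measures 16.4 mm high against 17 expected, with a tilt of about 0.001. The case hasn't moved and both clips are open. Handing in.

```bash
python3 -c "
from h import *
st();print(ctrl.close_job())"
```

```text
t 13.8 p [ 436.5 -218.8  198.5] yaw 2.52 down [ 0.008 -0.003 -1.   ] case x,y 79.6 -397.6 F [0.4 0.6 1.4] w 44.2 q [-0.49  0.25  1.95  0.    0.93 -0.53]
the job is handed in; nothing more can be done
None
```

The job is done and handed in at 13.8 s of the 54 s allowed. I flipped clip b and then clip a fully open with the shut fingers. Then I lifted the lid by its handle, turned it about -63°, set it on the tray floor (about 9 N on contact), released it and backed the arm away.

**Last checks:**
- **Lid:** it lies handle up and flat inside the tray walls. The plate top measured 16.4 mm against 17 expected, with a tilt of about 0.001.
- **Lid's turn:** my last fit gave 5° because the mask cut into the tray walls. Just after release the gripper's yaw was 2.5°, against 2.2° for the tray.
- **Case and clips:** the case rim is where it was, within about 1 mm in the top view and 65° in both. Both clips show open in the pictures.
- **Bystanders and pink lid:** all within about 1 mm of where they started. Two readings were larger: the carton showed a 9 mm shift in the top view, where the arm hid part of it, but only 0.3 mm in the clear scene view. The pink lid showed about 1.5 mm, which is within noise.

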